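Let the bench winch back one notch

ROBOT

A 7-joint arm with a two-finger parallel gripper is mounted at the origin on the work surface. World frame = base frame: x ahead of the robot, y to its left, z up, the work surface at z = 0. Lengths are in m, angles in rad, forces in N, time in s.
With the tool pointing down it reaches from about 0.425 to 0.825 m from the base axis. Payload 3.6 kg.
Tool frame: the origin (TCP) lies midway between the tips of the shut fingers; the grasp point (between the pads) lies 19 mm behind it (manip.grasp_offset is the distance from the TCP to the grasp point, in m); z points along the fingers, y is the line along which they close (so a half turn about z gives the same grasp; the last joint's range is limited). The gripper opens to 85 mm and grips with 20 to 120 N. Pads are 22 mm wide; open, the fingers measure 114 mm over their backs; the gripper's body (76 mm by 85 mm) begins 54 mm behind the grasp point. The pads swing forward as they close: fully open they stand 13 mm farther back than shut.
Start: joints at [1.304, 0.615, -0.013, 1.423, 0.008, 1.103, -0.04], TCP at [0.155, -0.631, 0.231] pointing down, gripper open.
Joint ranges: [-3.12, 3.12], [-0.3, 2.06], [-1.34, 1.32], [0.26, 2.42], [-1.36, 4.5], [0.01, 1.98], [-2.84, 2.84]. Speed limits (rad/s): [2.79, 2.79, 3.14, 3.14, 3.14, 3.14, 3.14].

INTERFACE

Orientations are given as a 3x3 rotation matrix whose columns are the frame's x, y, z axes.
In Python, from cell import manip gives the robot as it stands.
- The arm moves only by the tool play_rows, never from a script. Its argument "deltas" is a list of rows, each an object with "slide": the shift along the tool's x, y, z as a fraction of full scale, a list of three; "dr": the turn, a rotation vector about the tool's x, y, z as a fraction of full scale, a list of three. A call has 1 to 5 rows; each row is the pose to reach, as a shift and turn from the pose commanded when the call began, along the tool's axes at that moment, turning the shorter way round; what a row does not reach only later rows make up. Full scale, the value 1, is 0.8 m for a shift and pi rad for a turn. A row lasts 1/12 s, in which the tool goes at most 41.7 mm and 7.16 degrees, less where a joint would pass 70% of its speed; a pose out of reach is approached as far as the arm can. A call with a number of a shift or a turn outside -1 to 1 is refused whole. A call with a gripper value outside its range is refused whole. "gripper" is the closure, from 0 (fully open) to 1 (shut), set as the call begins (left out, the last holds). The fingers move at their own pace and stop on an object; the grip force is fixed at half the most. Time passes only in rows, so rows that repeat a pose let the fingers close. It gives the time, the measured TCP pose, the force, the opening and the grip force at its end, in the units of the state.
- manip.read_state(): the state, without advancing time (a new reading comes with each control period).
- manip.get_image(name): name is "scene" or "top"; returns (picture, depth): 400x640x3 uint8, red, green, blue; 400x640 float32, m along the optical axis (not along the pixel's ray), 0 where there is no reading.
- manip.camera_model(name): a dict with "intrinsics" (3x3 intrinsics, pixels), "dist_coeffs" ([k1, k2, p1, p2, k3] as OpenCV has them; the pictures are not rectified), "world_to_cam" (4x4, takes a point from world to camera coordinates). Camera axes: x right, y down, z forward; pixel columns grow to the right and rows downward; lengths in m; the calibration is good to about 2 mm. A picture is of the moment at which its call begins. camera_model takes no time and is no camera call.
- manip.sign_off(): hands the job in; it is judged then, once.
Trained networks look in the newest picture that a camera, given by its name, has taken for a name from the list of things; names that differ only in an ending like _2 or _b are one class to them, and where a whole thing is asked for, a point or a joint stands for the part that bears it (a point fixed in the world has none). Each returns a list of dicts, best first, with "conf" (0 to 1); they miss things now and then, are a little off and sometimes report something else, mostly with a low value. They report only what shows in the picture. A call takes as long as a camera call.
- manip.outline_of(camera, name): "pixels" (400x640 bool, what is visible of it) and "uv" ([column, row] in pixels, amid what is visible of it).
The state is a dict: "time": time; "q": joint angles; "joint_vel": joint speeds; "joint_efforts": joint torques, N m; "ee_pos": TCP position; "eef_rot": TCP orientation; "force": force on the tool from outside, world axes, zero at the start; "moment": the same for the moment, N m; "finger_gap": finger opening in m; "finger_force": force on a finger pad.
Only numpy, scipy, OpenCV 4.12 (cv2) and the standard library are available. Lean on these libraries where they do the work, as an engineer would, in place of code of your own. Each camera call takes 0.05 s, during which the arm holds its last target. There are 200 camera calls.

TASK

The small winch on the workbench is one notch too tight. With a fingertip, push the pawl's upright thumb tab away from the wheel so that the pawl lifts well clear of the teeth and stays up, push the star wheel back by one notch and no more (the top of the wheel goes towards the pawl's side), then push the tab back so that the pawl drops fully home in the next notch. Push gently with the fingers and grip nothing, and leave everything else on the bench where it lies.

Things in the scene. Friction and masses are not known exactly. Their poses are not given: they have to be found in the camera images.
- winch: bench winch bolted down: base plate 200 (x) x 280 (y) x 8, two green cheek plates along y, 138 high, bare drum between. Origin: on the bench under the shaft's middle; x along the shaft, y towards the pawl, z up. Shaft at z 110. Steel ratchet wheel (8 teeth, 116 across, 12 thick) at x +58; star wheel with four spokes on the same shaft at x -78. All below z 227.
- tab_top (a point): centre of the rolled top (bar along winch x, 30 long, 14 thick) of the pawl's thumb tab, a flat arm 18 wide, 8 thick, standing 85 up from the pawl's pivot at winch (58, 83, 134). The pawl's bar lies between tab and wheel, below z 165: push the tab above that. Tab upright when the pawl is home; as the pawl lifts, the tab swings over to winch +y about the pivot.
- spoke_end (a point): centre of the round tip, 105 from the shaft axis, of the uppermost star-wheel spoke, the one to push; spokes are straight radial round bars, 16 thick. At the start it leans 22.5 degrees from upright towards winch -y; one notch back it leans 22.5 degrees towards +y.
- pawl (a joint): pawl angle (rad): 0 fully home in a notch, grows as it lifts, stop at 0.9. Stiff hinge (1 to 2 N at the tab top): it stays where it is left. Well clear of the teeth above 0.4. If the wheel stands between notches the pawl lands on a tooth and stays at 0.1 or more.
- wheel (a joint): angle (rad) of star wheel and ratchet wheel together, about 0 at the start, grows backward (top towards winch +y); one notch is 0.785. Turns stiffly (about 3 N at a spoke's end), stays where it is left. The pawl, when home, blocks it backward after 0.1 of play, and drops fully home when the wheel is within 0.1 of a notch.
- hammer: bystander, to be left alone: claw-less bench hammer, 300 long, lying
- screwdriver: bystander, to be left alone: screwdriver, 200 long, lying near the winch
- spanner: bystander, to be left alone: open spanner, 180 long, lying by the winch
- screw_jar: bystander, to be left alone: squat glass jar with a metal cap, 54 across, 75 tall, standing beside the winch
- offcut: bystander, to be left alone: wood offcut 45 x 110 x 30, lying beyond the winch
- level: bystander, to be left alone: blue spirit level 40 x 400 x 50, lying
- clamp: bystander, to be left alone: dark iron G-clamp, about 150 x 160 x 24, lying

How it is judged:
By the outcome, as a careful person would: the job done as asked, in the order asked, and still so for the second after the job is handed in, with the robot touching nothing.
It also fails if it takes over 72 s, if anything falls off the work surface, if the arm or the gripper's body presses on something with over 40 N, if the wrist force passes 120 N, or if a joint passes its speed limit or range.

## Working session

There is one attempt and no reset: what is moved stays moved. The work goes in short steps, Python scripts to look and compute and a tool call to move; the robot and the scene stay as the last step left them, time stands still between calls to the robot, and variables do not carry over. Pictures are saved under pics/ and viewed, at most 10 in all, crops included, and the job is handed in when it is done.

Besides the shell and the picture viewer there is one more tool, called after "Request:" as a command line: name --argument value ..., lists and objects as JSON in quotes. play_rows: Moves the arm, as the interface text tells. Its arguments: {"type":"object","properties":{"deltas":{"type":"array","items":{"type":"object","properties":{"slide":{"type":"array","items":{"type":"number","minimum":-1,"maximum":1}},"dr":{"type":"array","items":{"type":"number","minimum":-1,"maximum":1}}}}},"gripper":{"type":"number"}},"required":["deltas"]}

```bash
ls; mkdir -p pics; cat > h.py <<'E'
import numpy as np, cv2
from cell import manip
def cam(n):
    m=manip.camera_model(n); return np.array(m["intrinsics"]),np.array(m["dist_coeffs"]),np.array(m["world_to_cam"])
def unproj(n,uv,z):
    K,d,T=cam(n); uv=np.atleast_2d(np.asarray(uv,float)); z=np.atleast_1d(z)
    p=cv2.undistortPoints(uv[:,None],K,d)[:,0]
    c=np.c_[p*z[:,None],z]; return (c-T[:3,3])@T[:3,:3]
def proj(n,P):
    K,d,T=cam(n); return cv2.projectPoints(np.atleast_2d(P).astype(float),cv2.Rodrigues(T[:3,:3])[0],T[:3,3],K,d)[0][:,0]
def cloud(n,dep,mask):
    v,u=np.nonzero(mask&(dep>0)); return unproj(n,np.c_[u,v],dep[v,u])
E
python3 - <<'E'
from h import *
for n in ("scene","top"):
    im,d=manip.get_image(n); cv2.imwrite(f"pics/{n}0.png",im[:,:,::-1]); np.save(n+"_d.npy",d)
    for k in ("winch","tab_top","spoke_end","pawl","wheel"):
        for o in manip.outline_of(n,k)[:2]:
            P=cloud(n,d,o["pixels"]); 
            print(n,k,o["conf"],np.round(o["uv"]),len(P), np.round(np.median(P,0),3) if len(P) else "",np.round(np.percentile(P,[2,98],axis=0),3).tolist() if len(P) else "")
    print(n,(-cam(n)[2][:3,:3].T@cam(n)[2][:3,3]).round(3))
s=manip.read_state(); print(s["time"],s["ee_pos"],np.round(s["eef_rot"],3),s["force"])
E
```

```text
pics
scene winch 0.91 [357. 249.] 4333 [0.58  0.08  0.054] [[0.457, -0.075, 0.003], [0.633, 0.185, 0.195]]
scene tab_top 0.57 [363. 239.] 233 [0.6   0.12  0.155] [[0.581, 0.066, 0.099], [0.612, 0.131, 0.225]]
scene spoke_end 0.74 [353. 226.] 1028 [0.556 0.044 0.138] [[0.456, -0.01, 0.068], [0.608, 0.131, 0.196]]
scene pawl 0.48 [362. 240.] 202 [0.6   0.122 0.156] [[0.583, 0.066, 0.135], [0.612, 0.131, 0.225]]
scene pawl 0.26 [260. 166.] 1103 [ 0.467 -0.533  0.045] [[0.403, -0.752, -0.002], [0.487, -0.36, 0.054]]
scene wheel 0.91 [355. 227.] 1189 [0.552 0.045 0.137] [[0.346, -0.038, 0.002], [0.608, 0.124, 0.204]]
scene [1.243 0.528 1.093]
top winch 0.76 [287. 208.] 5246 [0.528 0.039 0.035] [[0.441, -0.085, 0.004], [0.629, 0.184, 0.187]]
top tab_top 0.45 [261. 178.] 137 [0.596 0.116 0.161] [[0.585, 0.067, 0.144], [0.608, 0.125, 0.23]]
top spoke_end 0.95 [288. 209.] 1593 [0.518 0.036 0.14 ] [[0.447, -0.043, 0.013], [0.599, 0.129, 0.203]]
top pawl 0.52 [263. 177.] 176 [0.597 0.116 0.161] [[0.585, 0.064, 0.135], [0.614, 0.128, 0.23]]
top pawl 0.3 [288. 206.] 1586 [0.518 0.037 0.139] [[0.447, -0.043, 0.01], [0.599, 0.128, 0.199]]
top wheel 0.89 [286. 205.] 1614 [0.517 0.037 0.139] [[0.447, -0.044, 0.009], [0.6, 0.133, 0.198]]
top [ 0.283 -0.077  1.351]
0.6 [ 0.15502592 -0.63119636  0.23131396] [[ 0.971  0.238  0.   ]
 [ 0.238 -0.971  0.   ]
 [ 0.    -0.    -1.   ]] [-0.01059441  0.1964296   0.02961355]
```

```bash
python3 - <<'E'
import cv2,numpy as np
a=cv2.imread("pics/scene0.png")[150:330,260:460]; b=cv2.imread("pics/top0.png")[110:290,190:390]
cv2.imwrite("pics/c0.png",np.hstack([cv2.resize(x,(400,360),interpolation=cv2.INTER_CUBIC) for x in (a,b)]))
E
```

```text
(no output)
```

View pics/c0.png

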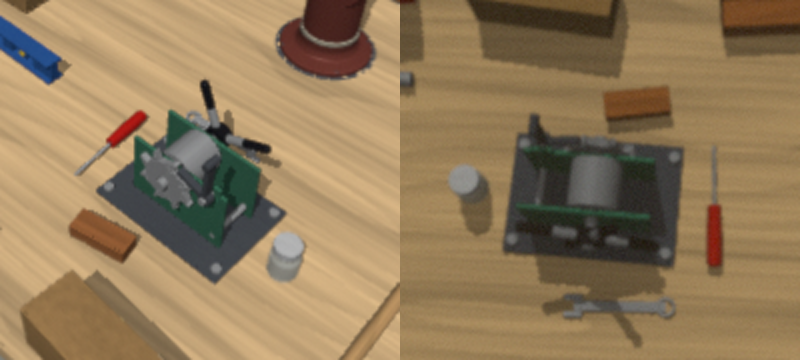

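View pics/top0.png

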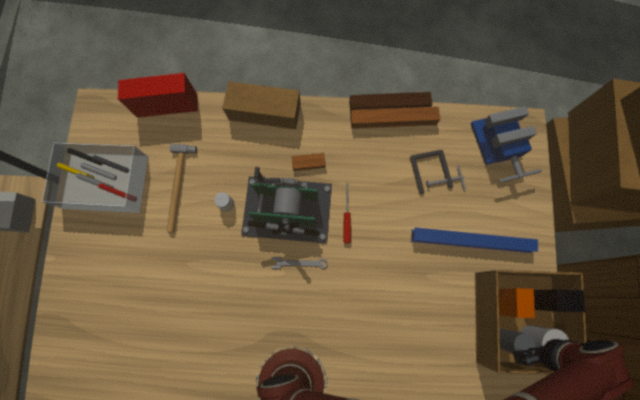

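Scene and top both show the winch upright with its +y towards world +y (image left). The tab is at top-image (257,175) and the star wheel on the robot's side at about (285,225). The jar (222,200), spanner (300,264) and screwdriver (347,215) are close by. Next I'll fit the winch pose.

```bash
python3 - <<'E'
from h import *
P=[]
Q={}
for n in("top","scene"):
    d=np.load(n+"_d.npy"); C=cloud(n,d,np.ones_like(d,bool))
    C=C[(abs(C[:,0]-.535)<.2)&(abs(C[:,1]-.045)<.24)]; Q[n]=C
    b=C[(abs(C[:,0]-.535)<.18)&(abs(C[:,1]-.045)<.2)]
    print(n,np.median(b[b[:,2]<.004,2]))
im=cv2.imread("pics/top0.png").astype(int)
# dark plate pixels in top view at plane z=.008
d=np.load("top_d.npy"); v,u=np.nonzero(d>0); C=unproj("top",np.c_[u,v],d[v,u])
m=(abs(C[:,0]-.535)<.13)&(abs(C[:,1]-.045)<.17)&(C[:,2]>-.005)&(C[:,2]<.02)
px=im[v,u]; dark=(px.max(1)<110)&(px.max(1)-px.min(1)<30)
B=C[m&dark]
M=np.zeros(d.shape,np.uint8); M[v[m&dark],u[m&dark]]=1
n_,L,S,_=cv2.connectedComponentsWithStats(M); k=1+S[1:,4].argmax()
vv,uu=np.nonzero(L==k); G=unproj("top",np.c_[uu,vv],d[vv,uu]); print("plate",len(G),np.median(G[:,2]))
# ray ∩ z=.008
K,dd,T=cam("top"); cc=-T[:3,:3].T@T[:3,3]; G=cc+(G-cc)*((.008-cc[2])/(G[:,2]-cc[2]))[:,None]
r=cv2.minAreaRect((G[:,:2]*1000).astype(np.float32)); print(r)
# cheek plates & tops (z .13-.145) from both
for n,C in Q.items():
    t=C[(C[:,2]>.130)&(C[:,2]<.145)]; print(n,"cheeks",len(t))
    for lo,hi in((.45,.52),(.54,.62)):
        a=t[(t[:,0]>lo)&(t[:,0]<hi)&(t[:,1]<.1)]; 
        if len(a)>5:print(lo,len(a),a.mean(0).round(3),a[:,1].min(),a[:,1].max())
    t=C[(C[:,2]>.165)]; print(n,"high",len(t))
    for i in np.argsort(t[:,0])[::4]: print(t[i].round(3).tolist(),end=" ")
    print()
E
```

```text
top 0.0009091907405579127
scene -0.001025455873925512
plate 2159 0.009605653259804772
((535.595458984375, 49.381431579589844), (277.9508972167969, 200.15162658691406), 88.04708099365234)
top cheeks 808
0.45 324 [0.486 0.04  0.138] -0.045503205139845904 0.09989668642901353
0.54 292 [0.574 0.026 0.138] -0.04990968820211397 0.09800173300113305
top high 153
[0.449, 0.004, 0.209] [0.45, 0.007, 0.201] [0.451, 0.021, 0.172] [0.452, 0.004, 0.211] [0.452, -0.001, 0.207] [0.453, 0.004, 0.218] [0.454, 0.017, 0.19] [0.455, 0.013, 0.202] [0.457, 0.01, 0.214] [0.457, -0.004, 0.214] [0.458, -0.006, 0.206] [0.459, -0.001, 0.216] [0.46, 0.027, 0.167] [0.462, 0.024, 0.175] [0.463, 0.017, 0.189] [0.466, 0.002, 0.212] [0.584, 0.122, 0.218] [0.585, 0.122, 0.224] [0.587, 0.124, 0.228] [0.589, 0.054, 0.167] [0.59, 0.124, 0.228] [0.591, 0.12, 0.182] [0.592, 0.128, 0.222] [0.592, 0.117, 0.221] [0.594, 0.125, 0.226] [0.595, 0.117, 0.223] [0.596, 0.122, 0.23] [0.597, 0.12, 0.225] [0.598, 0.013, 0.165] [0.599, 0.125, 0.228] [0.6, 0.12, 0.225] [0.602, 0.12, 0.228] [0.603, 0.117, 0.226] [0.604, 0.122, 0.23] [0.60
[... 527 characters left out ...]
8, 0.183] [0.463, 0.009, 0.2] [0.464, 0.014, 0.19] [0.464, 0.017, 0.168] [0.464, 0.005, 0.199] [0.464, 0.006, 0.191] [0.465, 0.018, 0.165] [0.466, 0.018, 0.175] [0.583, 0.122, 0.221] [0.586, 0.128, 0.22] [0.588, 0.126, 0.224] [0.59, 0.128, 0.218] [0.591, 0.128, 0.223] [0.592, 0.129, 0.216] [0.593, 0.126, 0.182] [0.595, 0.125, 0.206] [0.596, 0.124, 0.224] [0.597, 0.129, 0.22] [0.599, 0.125, 0.2] [0.6, 0.128, 0.217] [0.601, 0.017, 0.166] [0.603, 0.059, 0.166] [0.604, 0.125, 0.195] [0.605, 0.119, 0.224] [0.605, 0.124, 0.172] [0.606, 0.116, 0.222] [0.606, 0.125, 0.22] [0.607, 0.119, 0.203] [0.608, 0.126, 0.18] [0.609, 0.123, 0.175] [0.611, 0.12, 0.221] [0.612, 0.129, 0.219] [0.613, 0.119, 0.217]
```

Request:
play_rows --deltas '[{"slide": [0, 0, -0.05], "dr": [0, 0, -0.038]}, {"slide": [0, 0, -0.1], "dr": [0, 0, -0.076]}, {"slide": [0.025, -0.025, -0.13], "dr": [0, 0, -0.114]}, {"slide": [0.06, -0.058, -0.13], "dr": [0, 0, -0.152]}, {"slide": [0.095, -0.092, -0.13], "dr": [0, 0, -0.19]}]' --gripper 1

```text
time: 1.02
ee_pos: [0.2115, -0.5422, 0.3375]
eef_rot: [[0.667, 0.745, 0.002], [0.745, -0.667, -0.005], [-0.003, 0.005, -1.0]]
force: [0.5, 0.8, -0.2]
finger_gap: 0.0253
finger_force: 0.0
```

Request:
play_rows --deltas '[{"slide": [0.05, -0.0095, 0], "dr": [0, 0, -0.039]}, {"slide": [0.1, -0.019, 0], "dr": [0, 0, -0.078]}, {"slide": [0.15, -0.0285, 0], "dr": [0, 0, -0.117]}, {"slide": [0.2, -0.038, 0], "dr": [0, 0, -0.156]}, {"slide": [0.25, -0.0475, 0], "dr": [0, 0, -0.195]}]'

```text
time: 1.43
ee_pos: [0.3175, -0.3658, 0.3357]
eef_rot: [[0.115, 0.993, 0.0], [0.993, -0.115, -0.001], [-0.001, 0.001, -1.0]]
force: [1.1, -0.5, -0.2]
finger_gap: -0.0
finger_force: 0.0
```

```bash
cat > go.py <<'E'
import sys
from h import *
# target winch-frame xyz mm -> remaining slide/dr from the measured pose
a=np.deg2rad(-2); O=np.array([.537,.041,0]); W=np.array([[np.cos(a),-np.sin(a),0],[np.sin(a),np.cos(a),0],[0,0,1]])
s=manip.read_state(); R=np.array(s["eef_rot"]); p=np.array(s["ee_pos"])
print("t",s["time"],"winch pos mm",((p-O)@W*1000).round(1),"force winch",(np.array(s["force"])@W).round(2),"q",np.round(s["q"],2))
if len(sys.argv)>3:
    t=O+W@(np.array(sys.argv[1:4],float)/1000)
    Rt=np.c_[W[:,1],W[:,0],[0,0,-1]]
    print("slide",(R.T@(t-p)/.8).round(4),"dr",(cv2.Rodrigues(R.T@Rt)[0][:,0]/np.pi).round(4))
E
python3 go.py 58 50 330
```

```text
t 1.4333 winch pos mm [-205.2 -414.2  335.7] force winch [ 1.15 -0.44 -0.16] q [ 1.1   0.28 -0.39  1.71  0.11  1.18  0.57]
slide [0.6046 0.2816 0.0068] dr [ 0.0002  0.0003 -0.0254]
```

Request:
play_rows --deltas '[{"slide": [0.046, 0.021, 0], "dr": [0, 0, -0.025]}, {"slide": [0.092, 0.042, 0], "dr": [0, 0, -0.025]}, {"slide": [0.138, 0.064, 0], "dr": [0, 0, -0.025]}, {"slide": [0.184, 0.086, 0], "dr": [0, 0, -0.025]}, {"slide": [0.23, 0.107, 0], "dr": [0, 0, -0.025]}]'

```text
time: 1.85
ee_pos: [0.4246, -0.1935, 0.3358]
eef_rot: [[0.042, 0.999, 0.001], [0.999, -0.042, -0.001], [-0.001, 0.001, -1.0]]
force: [1.7, -1.3, 0.1]
finger_gap: -0.0002
finger_force: 0.0
```

Request:
play_rows --deltas '[{"slide": [0.044, 0.024, 0], "dr": [0, 0, 0]}, {"slide": [0.088, 0.048, 0], "dr": [0, 0, 0]}, {"slide": [0.132, 0.072, 0], "dr": [0, 0, 0]}, {"slide": [0.176, 0.096, 0], "dr": [0, 0, 0]}, {"slide": [0.22, 0.12, 0], "dr": [0, 0, 0]}]'

```text
time: 2.27
ee_pos: [0.5279, -0.0218, 0.3357]
eef_rot: [[0.043, 0.999, 0.001], [0.999, -0.043, -0.001], [-0.0, 0.001, -1.0]]
force: [1.0, -0.5, -0.2]
finger_gap: -0.0
finger_force: 0.0
```

```bash
python3 go.py 58 50 330
```

```text
t 2.2667 winch pos mm [ -6.9 -63.1 335.7] force winch [ 1.04 -0.48 -0.22] q [ 0.39  0.38 -0.56  1.59  0.21  1.23 -0.26]
slide [0.142  0.08   0.0071] dr [ 0.0002  0.0002 -0.0024]
```

Request:
play_rows --deltas '[{"slide": [0.044, 0.025, 0]}, {"slide": [0.088, 0.05, 0]}, {"slide": [0.12, 0.066, 0]}, {"slide": [0.12, 0.066, 0]}, {"slide": [0.12, 0.066, 0]}]'

```text
invalid input at $.deltas[0]: expected keys slide, dr
```

```bash
python3 go.py 58 50 188
```

```text
t 2.2667 winch pos mm [ -6.9 -63.1 335.7] force winch [ 1.04 -0.48 -0.22] q [ 0.39  0.38 -0.56  1.59  0.21  1.23 -0.26]
slide [0.1421 0.0798 0.1846] dr [ 0.0002  0.0002 -0.0024]
```

Request:
play_rows --deltas '[{"slide": [0.044, 0.025, 0], "dr": [0, 0, -0.002]}, {"slide": [0.088, 0.05, 0], "dr": [0, 0, -0.002]}, {"slide": [0.12, 0.066, 0], "dr": [0, 0, -0.002]}, {"slide": [0.12, 0.066, 0], "dr": [0, 0, -0.002]}, {"slide": [0.12, 0.066, 0], "dr": [0, 0, -0.002]}]'

```text
time: 2.68
ee_pos: [0.5841, 0.0725, 0.3349]
eef_rot: [[0.032, 0.999, -0.001], [0.999, -0.032, 0.001], [0.001, -0.001, -1.0]]
force: [-0.0, -0.2, 0.1]
finger_gap: 0.0002
finger_force: 0.0
```

```bash
python3 go.py 58 50 188
```

```text
t 2.6833 winch pos mm [ 46.   33.1 334.9] force winch [-0.03 -0.2   0.12] q [ 0.18  0.49 -0.56  1.43  0.26  1.3  -0.43]
slide [0.0209 0.0152 0.1837] dr [-0.0002 -0.0003  0.001 ]
```

Request:
play_rows --deltas '[{"slide": [0.021, 0.015, 0.045], "dr": [0, 0, 0]}, {"slide": [0.021, 0.015, 0.09], "dr": [0, 0, 0]}, {"slide": [0.021, 0.015, 0.135], "dr": [0, 0, 0]}, {"slide": [0.021, 0.015, 0.165], "dr": [0, 0, 0]}, {"slide": [0.021, 0.015, 0.165], "dr": [0, 0, 0]}]'

```text
time: 3.1
ee_pos: [0.5928, 0.0826, 0.1978]
eef_rot: [[0.038, 0.999, -0.012], [0.999, -0.038, -0.005], [-0.005, -0.012, -1.0]]
force: [-0.7, -2.2, 0.3]
finger_gap: 0.0001
finger_force: 0.0
```

```bash
python3 - <<'E'
from h import *
im,d=manip.get_image("scene"); im2,d2=manip.get_image("top")
a=im[130:290,270:450,::-1]; b=im2[110:270,200:380,::-1]
cv2.imwrite("pics/c1.png",np.hstack([cv2.resize(x,(400,356),interpolation=cv2.INTER_CUBIC) for x in (a,b)]))
E
python3 go.py 58 50 188
```

```text
t 3.2 winch pos mm [ 58.1  46.  203.6] force winch [0.3  0.13 0.28] q [ 0.14  0.61 -0.52  1.59  0.34  1.03 -0.53]
slide [ 0.0051 -0.0001  0.0196] dr [-0.0001  0.0003 -0.001 ]
```

View pics/c1.png

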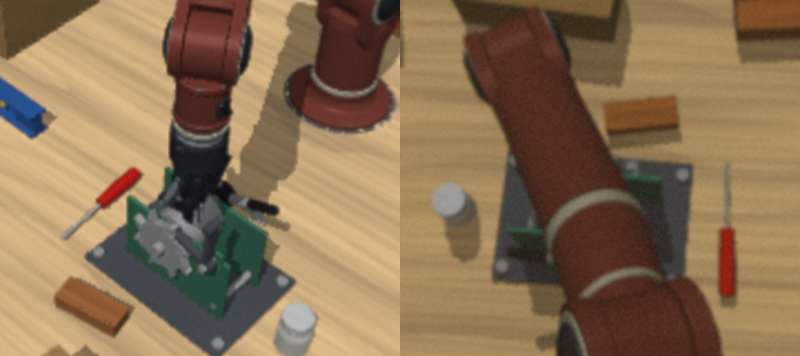

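The picture shows the shut fingers above the ratchet wheel on the wheel side of the tab, at about (205,205) in the left panel. Nothing is disturbed. I'll lower a little and push.

Request:
play_rows --deltas '[{"slide": [0.0, 0, 0.017], "dr": [0, 0, 0]}, {"slide": [0.01, 0, 0.017], "dr": [0, 0, 0]}, {"slide": [0.02, 0, 0.017], "dr": [0, 0, 0]}, {"slide": [0.03, 0, 0.017], "dr": [0, 0, 0]}, {"slide": [0.038, 0, 0.017], "dr": [0, 0, 0]}]'

```text
time: 3.62
ee_pos: [0.5986, 0.1179, 0.1913]
eef_rot: [[0.035, 0.999, 0.003], [0.999, -0.035, -0.0], [-0.0, 0.003, -1.0]]
force: [0.6, -1.6, -0.9]
finger_gap: 0.0002
finger_force: 0.9
```

```bash
python3 go.py 58 116 190
```

```text
t 3.6167 winch pos mm [ 58.9  79.  191.3] force winch [ 0.68 -1.6  -0.94] q [ 0.08  0.64 -0.52  1.59  0.36  1.01 -0.58]
slide [ 0.0463 -0.0011  0.0017] dr [ 0.001   0.0001 -0.0001]
```

Request:
play_rows --deltas '[{"slide": [0.009, 0, 0], "dr": [0, 0, 0]}, {"slide": [0.018, 0, 0], "dr": [0, 0, 0]}, {"slide": [0.027, 0, 0], "dr": [0, 0, 0]}, {"slide": [0.036, 0, 0], "dr": [0, 0, 0]}, {"slide": [0.045, 0, 0], "dr": [0, 0, 0]}]'

```text
time: 4.03
ee_pos: [0.5988, 0.1542, 0.1898]
eef_rot: [[0.035, 0.999, -0.0], [0.999, -0.035, 0.0], [0.0, -0.0, -1.0]]
force: [-1.0, -0.8, 0.1]
finger_gap: -0.0001
finger_force: 0.6
```

Request:
play_rows --deltas '[{"slide": [0, 0, 0], "dr": [0, 0, 0]}, {"slide": [0, 0, 0], "dr": [0, 0, 0]}]'

```text
time: 4.2
ee_pos: [0.5988, 0.155, 0.19]
eef_rot: [[0.034, 0.999, 0.0], [0.999, -0.034, 0.002], [0.002, 0.0, -1.0]]
force: [-0.6, -0.1, -0.0]
finger_gap: -0.0001
finger_force: 0.0
```

```bash
python3 go.py 58 116 190; python3 - <<'E'
from h import *
a=np.deg2rad(-2); O=np.array([.537,.041,0]); W=np.array([[np.cos(a),-np.sin(a),0],[np.sin(a),np.cos(a),0],[0,0,1]])
im,d=manip.get_image("scene"); cv2.imwrite("pics/s2.png",cv2.resize(im[150:290,290:450,::-1],(640,560),interpolation=cv2.INTER_CUBIC))
for o in manip.outline_of("scene","tab_top")[:2]:
    P=(cloud("scene",d,o["pixels"])-O)@W*1000; print(o["conf"],o["uv"],len(P)); P=P[P[:,2].argsort()[::-1]]; print(P[:40:4].round(0).tolist(), P[:,1].max())
E
```

```text
t 4.2 winch pos mm [ 57.8 116.1 190. ] force winch [-0.56 -0.16 -0.04] q [ 0.01  0.65 -0.51  1.56  0.35  1.02 -0.63]
slide [-0.0001  0.0003 -0.    ] dr [ 0.0001 -0.0007  0.0004]
0.68 [370.4, 244.9] 212
[[66.0, 141.0, 205.0], [50.0, 139.0, 203.0], [76.0, 138.0, 203.0], [73.0, 135.0, 202.0], [59.0, 143.0, 202.0], [71.0, 141.0, 201.0], [70.0, 137.0, 201.0], [71.0, 145.0, 200.0], [53.0, 135.0, 199.0], [71.0, 138.0, 197.0]] 146.64367837028053
```

View pics/s2.png

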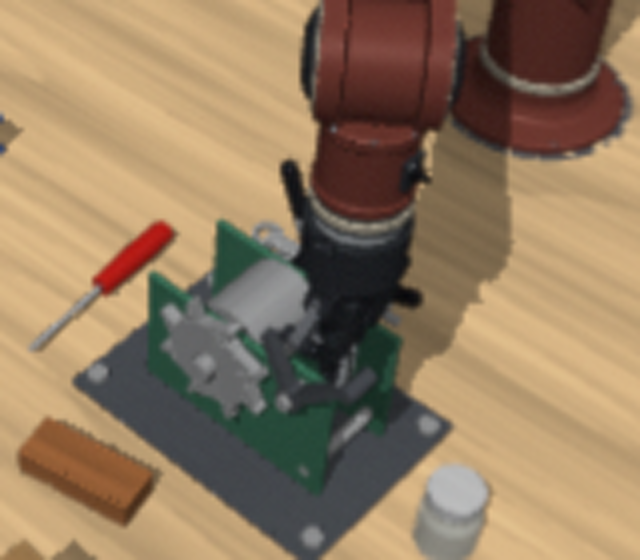

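The tab is swung well over (tab top at winch y≈139, z≈198, so pawl ≈0.7 rad) and the pawl bar is clear of the teeth. I'll retract and go to the spoke.

Request:
play_rows --deltas '[{"slide": [-0.012, 0, 0], "dr": [0, 0, 0]}, {"slide": [-0.012, 0, -0.04], "dr": [0, 0, 0]}, {"slide": [-0.012, 0, -0.08], "dr": [0, 0, 0]}, {"slide": [-0.03, -0.01, -0.11], "dr": [0, 0, 0]}, {"slide": [-0.06, -0.04, -0.11], "dr": [0, 0, 0]}]'

```text
time: 4.72
ee_pos: [0.5698, 0.1091, 0.2832]
eef_rot: [[0.034, 0.999, 0.013], [0.999, -0.034, 0.007], [0.007, 0.013, -1.0]]
force: [0.9, -1.1, 1.1]
finger_gap: -0.0004
finger_force: 0.0
```

Request:
play_rows --deltas '[{"slide": [-0.035, -0.025, 0], "dr": [0, 0, 0]}, {"slide": [-0.07, -0.055, 0], "dr": [0, 0, 0]}, {"slide": [-0.105, -0.085, 0], "dr": [0, 0, 0]}, {"slide": [-0.14, -0.115, 0], "dr": [0, 0, 0]}, {"slide": [-0.175, -0.13, 0], "dr": [0, 0, 0]}]'

```text
time: 5.13
ee_pos: [0.453, -0.0318, 0.2778]
eef_rot: [[0.036, 0.999, -0.002], [0.999, -0.036, -0.001], [-0.001, -0.002, -1.0]]
force: [0.0, -0.5, -0.3]
finger_gap: -0.0
finger_force: 0.0
```

Request:
play_rows --deltas '[{"slide": [0, 0, 0], "dr": [0, 0, 0]}, {"slide": [0, 0, 0], "dr": [0, 0, 0]}]'

```text
time: 5.3
ee_pos: [0.4556, -0.0327, 0.278]
eef_rot: [[0.042, 0.999, 0.0], [0.999, -0.042, -0.001], [-0.001, 0.0, -1.0]]
force: [0.2, 0.6, 0.6]
finger_gap: 0.0
finger_force: 0.0
```

```bash
python3 go.py -78 -75 180; python3 - <<'E'
from h import *
a=np.deg2rad(-2); O=np.array([.537,.041,0]); W=np.array([[np.cos(a),-np.sin(a),0],[np.sin(a),np.cos(a),0],[0,0,1]])
im,d=manip.get_image("scene"); cv2.imwrite("pics/s3.png",cv2.resize(im[150:290,290:450,::-1],(640,560),interpolation=cv2.INTER_CUBIC))
for k in("tab_top","spoke_end"):
  for o in manip.outline_of("scene",k)[:1]:
    P=(cloud("scene",d,o["pixels"])-O)@W*1000; print(k,o["conf"],o["uv"],len(P)); P=P[P[:,2].argsort()[::-1]]; print(P[:60:4].round(0).tolist())
E
```

```text
t 5.3 winch pos mm [-78.8 -76.5 278. ] force winch [0.21 0.58 0.59] q [ 0.46  0.31 -0.57  1.87  0.2   1.02 -0.24]
slide [0.002  0.0009 0.1225] dr [ 0.0001  0.0004 -0.0021]
tab_top 0.63 [367.6, 243.1] 181
[[68.0, 138.0, 205.0], [51.0, 144.0, 203.0], [72.0, 142.0, 202.0], [68.0, 139.0, 201.0], [70.0, 137.0, 201.0], [66.0, 145.0, 200.0], [53.0, 142.0, 200.0], [55.0, 133.0, 198.0], [73.0, 140.0, 196.0], [72.0, 140.0, 191.0], [54.0, 59.0, 188.0], [62.0, 54.0, 186.0], [58.0, 126.0, 185.0], [58.0, 59.0, 182.0], [62.0, 59.0, 181.0]]
spoke_end 0.71 [354.1, 230.3] 1195
[[-77.0, -40.0, 217.0], [-74.0, -37.0, 212.0], [-78.0, -44.0, 209.0], [-75.0, -33.0, 209.0], [-70.0, -42.0, 207.0], [-74.0, -36.0, 204.0], [-72.0, -43.0, 201.0], [-71.0, -38.0, 199.0], [-79.0, -27.0, 196.0], [-71.0, -33.0, 194.0], [-76.0, -28.0, 189.0], [-76.0, -23.0, 187.0], [-72.0, -37.0, 185.0], [-73.0, -25.0, 183.0], [-69.0, -25.0, 182.0]]
```

View pics/s3.png

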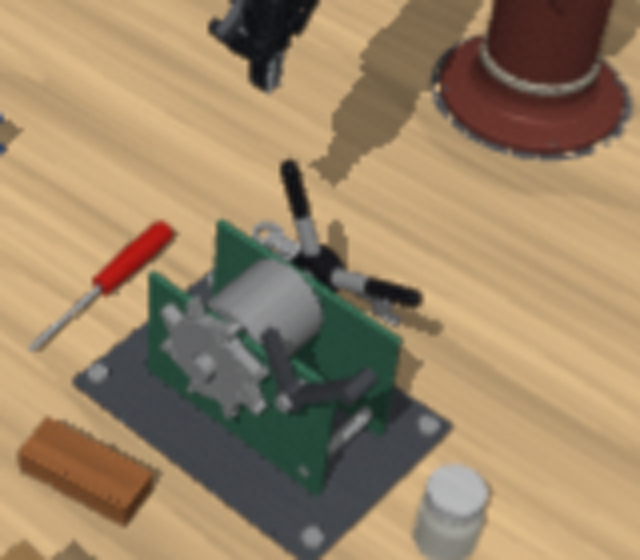

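The pawl stays raised ((290,370) to (370,385) in the crop) and the uppermost spoke tip is at (290,168), still leaning towards −y. The finger is on its −y side, so I can descend.

Request:
play_rows --deltas '[{"slide": [0.002, 0, 0.04], "dr": [0, 0, -0.002]}, {"slide": [0.002, 0, 0.08], "dr": [0, 0, -0.002]}, {"slide": [0.002, 0, 0.122], "dr": [0, 0, -0.002]}, {"slide": [0.002, 0, 0.122], "dr": [0, 0, -0.002]}, {"slide": [0.002, 0, 0.122], "dr": [0, 0, -0.002]}]'

```text
time: 5.87
ee_pos: [0.4561, -0.027, 0.1794]
eef_rot: [[0.027, 1.0, -0.003], [1.0, -0.027, 0.001], [0.001, -0.003, -1.0]]
force: [0.1, -0.1, 0.1]
finger_gap: 0.0005
finger_force: 0.0
```

Request:
play_rows --deltas '[{"slide": [0.01, 0, 0], "dr": [0, 0, 0]}, {"slide": [0.02, 0, 0], "dr": [0, 0, 0]}, {"slide": [0.03, 0, 0], "dr": [0, 0, 0]}, {"slide": [0.04, 0, 0], "dr": [0, 0, 0]}, {"slide": [0.05, 0, 0], "dr": [0, 0, 0]}]'

```text
time: 6.28
ee_pos: [0.4588, 0.012, 0.1817]
eef_rot: [[0.03, 1.0, 0.004], [1.0, -0.03, -0.001], [-0.001, 0.004, -1.0]]
force: [-0.3, -3.5, 3.3]
finger_gap: -0.0002
finger_force: 2.0
```

```bash
python3 go.py -78 3 180
```

```text
t 6.2833 winch pos mm [-77.2 -31.7 181.7] force winch [-0.2  -3.51  3.31] q [ 0.3   0.43 -0.53  2.01  0.31  0.77 -0.44]
slide [ 0.0434 -0.0008  0.0021] dr [0.0012 0.0003 0.0016]
```

Pushing with about 3.5 N as expected.

Request:
play_rows --deltas '[{"slide": [0.009, 0, 0.001], "dr": [0, 0, 0.001]}, {"slide": [0.018, 0, 0.001], "dr": [0, 0, 0.001]}, {"slide": [0.027, 0, 0.001], "dr": [0, 0, 0.001]}, {"slide": [0.036, 0, 0.001], "dr": [0, 0, 0.001]}, {"slide": [0.04, 0, 0.001], "dr": [0, 0, 0.001]}]'

```text
time: 6.7
ee_pos: [0.4588, 0.0446, 0.1791]
eef_rot: [[0.031, 1.0, 0.001], [1.0, -0.031, 0.0], [0.0, 0.001, -1.0]]
force: [2.0, -3.9, -1.2]
finger_gap: 0.0001
finger_force: 2.1
```

Request:
play_rows --deltas '[{"slide": [0, 0, 0], "dr": [0, 0, 0]}, {"slide": [0, 0, 0], "dr": [0, 0, 0]}]'

```text
time: 6.87
ee_pos: [0.4583, 0.0448, 0.1791]
eef_rot: [[0.032, 0.999, -0.001], [0.999, -0.032, 0.002], [0.002, -0.001, -1.0]]
force: [1.6, -1.0, 0.6]
finger_gap: 0.0
finger_force: 0.5
```

```bash
python3 go.py -78 9 180; cat > ang.py <<'E'
from h import *
a=np.deg2rad(-2); O=np.array([.537,.041,0]); W=np.array([[np.cos(a),-np.sin(a),0],[np.sin(a),np.cos(a),0],[0,0,1]])
# spoke angles: robustly from points in the star wheel slab, radius 40..112
def spokes(n,d,im):
    P=(cloud(n,d,d>0)-O)@W*1000; P=P[(abs(P[:,0]+74)<10)]
    y,z=P[:,1],P[:,2]-110; r=np.hypot(y,z); th=np.arctan2(y,z); m=(r>50)&(r<108)&(abs(th)<np.pi*.75)
    h,e=np.histogram(np.degrees(th[m]),bins=np.arange(-135,136,7.5)); 
    # 4-fold circular mean of angle relative to 22.5+90k
    c=np.exp(4j*th[m]).mean(); print(n,"fold-angle deg",round(np.degrees(np.angle(c))/4,1),"strength",round(abs(c),2)); print({round(e[i]):int(h[i]) for i in range(len(h)) if h[i]>3})
for n in("scene","top"):
    im,d=manip.get_image(n); spokes(n,d,im)
    if n=="scene": cv2.imwrite("pics/ang.png",cv2.resize(im[150:290,290:450,::-1],(640,560),interpolation=cv2.INTER_CUBIC))
E
python3 ang.py; python3 - <<'E'
exec(open("ang.py").read().split("for n in(")[0])
for n in("scene","top"): print("start:"); spokes(n,np.load(f"{n}_d.npy"),None)
E
```

```text
t 6.8667 winch pos mm [-78.8   1.1 179.1] force winch [ 1.6  -0.94  0.61] q [ 0.23  0.44 -0.53  2.01  0.31  0.77 -0.51]
slide [ 0.0099  0.001  -0.0011] dr [-0.0002 -0.0006  0.001 ]
scene fold-angle deg 16.2 strength 0.9
{-82: 6, -75: 41, -68: 24, 0: 21, 8: 27, 15: 37, 22: 8, 98: 12, 105: 4}
top fold-angle deg 21.8 strength 0.95
{-75: 25, -68: 55, 98: 17}
start:
scene fold-angle deg -22.6 strength 0.96
{-30: 14, -22: 55, -15: 6, 52: 6, 60: 52, 68: 11}
start:
top fold-angle deg -22.8 strength 0.88
{-112: 46, -105: 32, -22: 25, 52: 43, 60: 56}
```

Request:
play_rows --deltas '[{"slide": [0.003, 0, 0], "dr": [0, 0, 0]}, {"slide": [0.006, 0, 0], "dr": [0, 0, 0]}, {"slide": [0.006, 0, 0], "dr": [0, 0, 0]}, {"slide": [0.006, 0, 0], "dr": [0, 0, 0]}]'

```text
time: 7.3
ee_pos: [0.458, 0.0476, 0.1789]
eef_rot: [[0.033, 0.999, -0.002], [0.999, -0.033, -0.001], [-0.001, -0.002, -1.0]]
force: [0.8, -4.3, -0.3]
finger_gap: 0.0001
finger_force: 1.7
```

Request:
play_rows --deltas '[{"slide": [-0.02, 0, 0], "dr": [0, 0, 0]}, {"slide": [-0.04, 0, 0], "dr": [0, 0, 0]}, {"slide": [-0.08, 0, 0], "dr": [0, 0, 0]}, {"slide": [-0.08, 0, 0], "dr": [0, 0, 0]}]'

```text
time: 7.63
ee_pos: [0.4563, -0.0204, 0.179]
eef_rot: [[0.04, 0.999, -0.001], [0.999, -0.04, -0.002], [-0.002, -0.001, -1.0]]
force: [0.1, -0.3, 0.3]
finger_gap: 0.0003
finger_force: 0.0
```

```bash
python3 go.py -78 9 180; python3 ang.py
```

```text
t 7.6333 winch pos mm [-78.5 -64.2 179. ] force winch [ 0.12 -0.27  0.26] q [ 0.37  0.43 -0.52  2.02  0.31  0.77 -0.38]
slide [ 0.0915  0.0001 -0.0015] dr [-0.0003  0.0006 -0.0017]
scene fold-angle deg 23.5 strength 0.67
{-75: 25, -68: 40, -45: 5, -38: 19, -30: 5, 8: 6, 15: 33, 22: 18, 98: 5, 105: 8}
top fold-angle deg 13.4 strength 0.98
{8: 38, 15: 4, 98: 51, 105: 25}
```

View pics/ang.png

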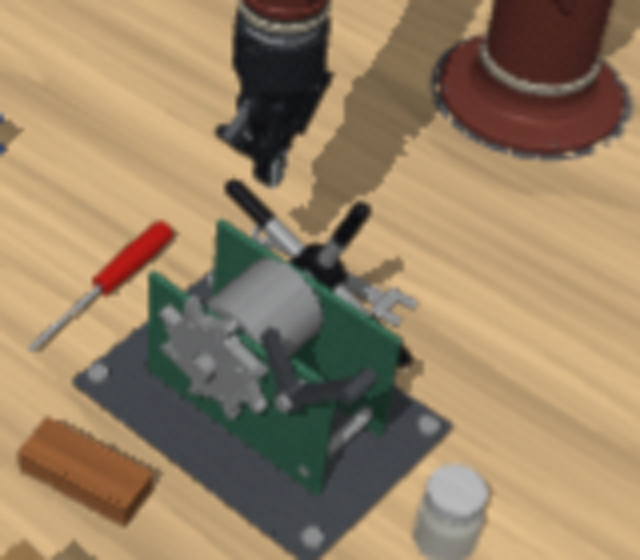

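The pawl is still up. The top spoke tip at (357,212) now leans towards +y. I'll refine the angle with a cylinder fit, using the start image as the check.

```bash
cat > fit.py <<'E'
exec(open("ang.py").read().split("# spoke")[0])
from scipy.optimize import minimize_scalar
def fit(n,d,g):
    P=(cloud(n,d,d>0)-O)@W*1000; P=P[abs(P[:,0]+78)<12]; q=P-[-78,0,110]
    out=[]
    for k in(-90,0,90):
        t0=np.radians(g+k); r=q[:,1]*np.sin(t0)+q[:,2]*np.cos(t0); s=q[:,1]*np.cos(t0)-q[:,2]*np.sin(t0)
        p=q[(r>45)&(r<103)&(abs(s)<16)]
        if len(p)<15: continue
        f=lambda t:np.abs(np.hypot(p[:,1]*np.cos(t)-p[:,2]*np.sin(t),p[:,0])-8).clip(0,6).mean()
        ts=t0+np.radians(np.arange(-10,10,.25)); v=[f(t) for t in ts]; i=int(np.argmin(v)); out.append((k,len(p),round(np.degrees(ts[i])-k,1),round(v[i],2)))
    print(n,out)
for n in("scene","top"): fit(n,np.load(n+"_d.npy"),-22.5)
for n in("scene","top"): fit(n,manip.get_image(n)[1],20)
E
python3 fit.py
```

```text
scene [(0, 73, np.float64(-23.8), np.float64(1.54)), (90, 66, np.float64(-22.5), np.float64(1.35))]
top [(-90, 93, np.float64(-20.8), np.float64(1.53)), (0, 36, np.float64(-23.0), np.float64(0.43)), (90, 109, np.float64(-25.0), np.float64(1.46))]
scene [(-90, 69, np.float64(18.5), np.float64(1.74)), (0, 52, np.float64(19.0), np.float64(1.08))]
top [(0, 54, np.float64(18.2), np.float64(0.65)), (90, 88, np.float64(18.2), np.float64(1.48))]
```

About 18.6° (3.8° short, start −23°), so push about 5 mm further than before, to TCP y ≈ 8.5.

Request:
play_rows --deltas '[{"slide": [0.02, 0, 0], "dr": [0, 0, 0]}, {"slide": [0.04, 0, 0], "dr": [0, 0, 0]}, {"slide": [0.055, 0, 0], "dr": [0, 0, 0]}, {"slide": [0.07, 0, 0], "dr": [0, 0, 0]}, {"slide": [0.078, 0, 0], "dr": [0, 0, 0]}]'

```text
time: 8.25
ee_pos: [0.4584, 0.0495, 0.1796]
eef_rot: [[0.027, 1.0, 0.0], [1.0, -0.027, 0.001], [0.001, 0.0, -1.0]]
force: [0.1, -5.6, -0.4]
finger_gap: -0.0001
finger_force: 2.0
```

```bash
python3 go.py -78 9 179
```

```text
t 8.25 winch pos mm [-78.8   5.7 179.6] force winch [ 0.3  -5.59 -0.43] q [ 0.22  0.44 -0.53  2.01  0.31  0.77 -0.52]
slide [0.0041 0.0011 0.0007] dr [ 0.0001 -0.0002  0.0024]
```

Request:
play_rows --deltas '[{"slide": [0.002, 0, 0], "dr": [0, 0, 0]}, {"slide": [0.003, 0, 0], "dr": [0, 0, 0]}, {"slide": [0.003, 0, 0], "dr": [0, 0, 0]}]'

```text
time: 8.5
ee_pos: [0.4585, 0.0494, 0.1793]
eef_rot: [[0.032, 0.999, -0.0], [0.999, -0.032, 0.0], [0.0, -0.0, -1.0]]
force: [-1.1, -0.3, -1.4]
finger_gap: -0.0002
finger_force: 0.1
```

```bash
python3 go.py -78 9 179
```

```text
t 8.5 winch pos mm [-78.7   5.7 179.3] force winch [-1.09 -0.32 -1.42] q [ 0.22  0.44 -0.53  2.    0.31  0.77 -0.52]
slide [0.0041 0.0009 0.0004] dr [-0.0001 -0.0001  0.0008]
```

Request:
play_rows --deltas '[{"slide": [0.002, 0, 0], "dr": [0, 0, 0]}, {"slide": [0.004, 0, 0], "dr": [0, 0, 0]}, {"slide": [0.004, 0, 0], "dr": [0, 0, 0]}]'

```text
time: 8.75
ee_pos: [0.4585, 0.0509, 0.1791]
eef_rot: [[0.034, 0.999, -0.001], [0.999, -0.034, -0.002], [-0.002, -0.001, -1.0]]
force: [0.4, -4.8, -0.9]
finger_gap: 0.0001
finger_force: 1.8
```

Request:
play_rows --deltas '[{"slide": [-0.02, 0, 0], "dr": [0, 0, 0]}, {"slide": [-0.04, 0, 0], "dr": [0, 0, 0]}, {"slide": [-0.08, 0, 0], "dr": [0, 0, 0]}, {"slide": [-0.08, 0, 0], "dr": [0, 0, 0]}]'

```text
time: 9.08
ee_pos: [0.4567, -0.0172, 0.1789]
eef_rot: [[0.041, 0.999, -0.001], [0.999, -0.041, -0.003], [-0.003, -0.001, -1.0]]
force: [-0.9, -1.0, -0.3]
finger_gap: -0.0003
finger_force: 0.0
```

```bash
python3 go.py -78 9 179; python3 fit.py | tail -2
```

```text
t 9.0833 winch pos mm [-78.2 -61.  178.9] force winch [-0.86 -1.07 -0.32] q [ 0.36  0.43 -0.52  2.02  0.31  0.77 -0.38]
slide [ 0.0875 -0.0003 -0.0003] dr [-0.0002  0.0009 -0.002 ]
scene [(-90, 78, np.float64(22.2), np.float64(1.58)), (0, 50, np.float64(21.8), np.float64(1.05))]
top [(0, 54, np.float64(20.5), np.float64(0.78)), (90, 81, np.float64(21.0), np.float64(1.55))]
```

Wheel is about 44.5° on, within tolerance. Now I'll rise and go round to the +y side of the tab.

Request:
play_rows --deltas '[{"slide": [0, 0, -0.05], "dr": [0, 0, 0]}, {"slide": [0, 0, -0.1], "dr": [0, 0, 0]}, {"slide": [0.03, 0.015, -0.12], "dr": [0, 0, 0]}, {"slide": [0.075, 0.04, -0.12], "dr": [0, 0, 0]}, {"slide": [0.115, 0.065, -0.12], "dr": [0, 0, 0]}]'

```text
time: 9.6
ee_pos: [0.513, 0.0817, 0.2777]
eef_rot: [[0.033, 0.999, 0.005], [0.999, -0.033, 0.002], [0.002, 0.005, -1.0]]
force: [0.5, -0.9, 0.2]
finger_gap: -0.0002
finger_force: 0.0
```

Request:
play_rows --deltas '[{"slide": [0.04, 0.025, 0], "dr": [0, 0, 0]}, {"slide": [0.08, 0.05, 0], "dr": [0, 0, 0]}, {"slide": [0.12, 0.075, 0], "dr": [0, 0, 0]}, {"slide": [0.16, 0.1, 0], "dr": [0, 0, 0]}, {"slide": [0.18, 0.105, 0], "dr": [0, 0, 0]}]'

```text
time: 10.02
ee_pos: [0.6012, 0.2271, 0.2746]
eef_rot: [[0.027, 1.0, 0.0], [1.0, -0.027, 0.007], [0.007, 0.0, -1.0]]
force: [-0.1, -0.2, -0.3]
finger_gap: 0.0
finger_force: 0.0
```

Request:
play_rows --deltas '[{"slide": [0, 0, 0], "dr": [0, 0, 0]}, {"slide": [0, 0, 0], "dr": [0, 0, 0]}]'

```text
time: 10.18
ee_pos: [0.5992, 0.2229, 0.2749]
eef_rot: [[0.028, 1.0, -0.001], [1.0, -0.028, 0.002], [0.002, -0.001, -1.0]]
force: [0.6, -0.5, -0.7]
finger_gap: -0.0001
finger_force: 0.0
```

```bash
python3 go.py 58 175 183
```

```text
t 10.1833 winch pos mm [ 55.9 184.  274.9] force winch [ 0.63 -0.43 -0.75] q [-0.08  0.61 -0.56  1.38  0.32  1.24 -0.69]
slide [-0.0115  0.0028  0.1148] dr [-0.0004 -0.0006  0.0022]
```

Request:
play_rows --deltas '[{"slide": [0, 0.002, 0.04], "dr": [0, 0, 0.002]}, {"slide": [0, 0.002, 0.08], "dr": [0, 0, 0.002]}, {"slide": [0, 0.002, 0.112], "dr": [0, 0, 0.002]}, {"slide": [-0.01, 0.002, 0.112], "dr": [0, 0, 0.002]}, {"slide": [-0.015, 0.002, 0.112], "dr": [0, 0, 0.002]}]'

```text
time: 10.6
ee_pos: [0.6009, 0.2051, 0.1851]
eef_rot: [[0.04, 0.999, -0.002], [0.999, -0.04, -0.003], [-0.003, -0.002, -1.0]]
force: [0.7, -0.1, 0.4]
finger_gap: -0.0
finger_force: 0.0
```

Request:
play_rows --deltas '[{"slide": [-0.01, 0, 0], "dr": [0, 0, 0]}, {"slide": [-0.02, 0, 0], "dr": [0, 0, 0]}, {"slide": [-0.03, 0, 0], "dr": [0, 0, 0]}, {"slide": [-0.04, 0, 0], "dr": [0, 0, 0]}, {"slide": [-0.05, 0, 0], "dr": [0, 0, 0]}]'

```text
time: 11.02
ee_pos: [0.6021, 0.1751, 0.1919]
eef_rot: [[0.034, 0.999, 0.011], [0.999, -0.034, 0.013], [0.014, 0.011, -1.0]]
force: [-0.8, 4.1, 3.4]
finger_gap: 0.0005
finger_force: 2.1
```

```bash
python3 go.py 58 101 185
```

```text
t 11.0167 winch pos mm [ 60.4 136.3 191.9] force winch [-0.99  4.11  3.39] q [-0.    0.66 -0.54  1.55  0.37  1.02 -0.67]
slide [-0.0442 -0.0031  0.008 ] dr [ 0.0034 -0.0044  0.0002]
```

Request:
play_rows --deltas '[{"slide": [-0.005, 0, 0], "dr": [0, 0, 0]}, {"slide": [-0.01, 0, 0], "dr": [0, 0, 0]}, {"slide": [-0.015, 0, 0], "dr": [0, 0, 0]}, {"slide": [-0.02, 0, 0], "dr": [0, 0, 0]}, {"slide": [-0.025, 0, 0], "dr": [0, 0, 0]}]'

```text
time: 11.43
ee_pos: [0.5992, 0.1468, 0.1856]
eef_rot: [[0.039, 0.999, -0.0], [0.999, -0.039, -0.001], [-0.001, -0.0, -1.0]]
force: [0.4, 1.5, 1.3]
finger_gap: 0.0004
finger_force: 0.8
```

```bash
python3 go.py 58 101 185
```

```text
t 11.4333 winch pos mm [ 58.4 107.9 185.6] force winch [0.38 1.56 1.31] q [ 0.04  0.66 -0.53  1.57  0.37  1.01 -0.64]
slide [-0.0086 -0.0005  0.0007] dr [-0.0001  0.0003 -0.0014]
```

Request:
play_rows --deltas '[{"slide": [-0.003, 0, 0], "dr": [0, 0, 0]}, {"slide": [-0.006, 0, 0], "dr": [0, 0, 0]}, {"slide": [-0.008, 0, 0], "dr": [0, 0, 0]}, {"slide": [-0.008, 0, 0], "dr": [0, 0, 0]}]'

```text
time: 11.77
ee_pos: [0.5988, 0.1405, 0.1854]
eef_rot: [[0.039, 0.999, -0.001], [0.999, -0.039, -0.001], [-0.001, -0.001, -1.0]]
force: [-0.3, -0.5, 0.3]
finger_gap: 0.0003
finger_force: 0.0
```

```bash
python3 go.py 58 101 185
```

```text
t 11.7667 winch pos mm [ 58.3 101.6 185.4] force winch [-0.24 -0.51  0.33] q [ 0.05  0.66 -0.53  1.58  0.37  1.01 -0.64]
slide [-0.0008 -0.0003  0.0004] dr [-0.0003  0.0004 -0.0014]
```

Request:
play_rows --deltas '[{"slide": [-0.003, 0, 0], "dr": [0, 0, 0]}, {"slide": [-0.004, 0, 0], "dr": [0, 0, 0]}, {"slide": [-0.004, 0, 0], "dr": [0, 0, 0]}]'

```text
time: 12.02
ee_pos: [0.5987, 0.138, 0.1856]
eef_rot: [[0.039, 0.999, -0.001], [0.999, -0.039, -0.0], [-0.0, -0.001, -1.0]]
force: [-0.7, 0.6, 0.6]
finger_gap: -0.0003
finger_force: 0.2
```

Request:
play_rows --deltas '[{"slide": [-0.003, 0, 0], "dr": [0, 0, 0]}, {"slide": [-0.004, 0, 0], "dr": [0, 0, 0]}, {"slide": [-0.004, 0, 0], "dr": [0, 0, 0]}]'

```text
time: 12.27
ee_pos: [0.5986, 0.1359, 0.1858]
eef_rot: [[0.038, 0.999, 0.0], [0.999, -0.038, 0.002], [0.002, 0.0, -1.0]]
force: [0.4, 3.1, 0.2]
finger_gap: 0.0001
finger_force: 1.4
```

Request:
play_rows --deltas '[{"slide": [-0.003, 0, 0], "dr": [0, 0, 0]}, {"slide": [-0.005, 0, 0], "dr": [0, 0, 0]}, {"slide": [-0.005, 0, 0], "dr": [0, 0, 0]}]'

```text
time: 12.52
ee_pos: [0.5986, 0.1359, 0.1859]
eef_rot: [[0.035, 0.999, 0.002], [0.999, -0.035, 0.008], [0.008, 0.001, -1.0]]
force: [1.1, 8.9, -2.6]
finger_gap: -0.0004
finger_force: 4.1
```

Firm stop at 9 N with no further motion. Back off and check.

Request:
play_rows --deltas '[{"slide": [0.02, 0, 0], "dr": [0, 0, 0]}, {"slide": [0.04, 0, -0.02], "dr": [0, 0, 0]}, {"slide": [0.06, 0, -0.06], "dr": [0, 0, 0]}, {"slide": [0.06, 0, -0.11], "dr": [0, 0, 0]}, {"slide": [0.1, 0, -0.13], "dr": [0, 0, 0]}]'

```text
time: 12.93
ee_pos: [0.6057, 0.2039, 0.2947]
eef_rot: [[0.05, 0.999, 0.008], [0.999, -0.05, -0.006], [-0.006, 0.009, -1.0]]
force: [2.5, -0.9, 1.0]
finger_gap: 0.0
finger_force: 0.0
```

Request:
play_rows --deltas '[{"slide": [0.05, 0, 0], "dr": [0, 0, 0]}, {"slide": [0.1, 0, 0], "dr": [0, 0, 0]}, {"slide": [0.12, 0, 0], "dr": [0, 0, 0]}, {"slide": [0.12, 0, 0], "dr": [0, 0, 0]}, {"slide": [0.12, 0, 0], "dr": [0, 0, 0]}]'

```text
time: 13.35
ee_pos: [0.6051, 0.3068, 0.289]
eef_rot: [[0.037, 0.999, -0.001], [0.999, -0.037, -0.003], [-0.003, -0.001, -1.0]]
force: [0.2, -0.9, -0.4]
finger_gap: 0.0003
finger_force: 0.0
```

```bash
python3 go.py; python3 fit.py|tail -2; python3 - <<'E'
exec(open("ang.py").read().split("# spoke")[0])
for n in("scene","top"):
    im,d1=manip.get_image(n)
    if n=="scene": cv2.imwrite("pics/end.png",cv2.resize(im[150:290,290:450,::-1],(640,560),interpolation=cv2.INTER_CUBIC))
    for d in(np.load(n+"_d.npy"),d1):
        P=(cloud(n,d,d>0)-O)@W*1000; p=P[(abs(P[:,0]-58)<16)&(P[:,2]>205)&(P[:,2]<232)&(abs(P[:,1]-85)<30)]; print(n,len(p),p.mean(0).round(1))
        p=P[(abs(P[:,0]-58)<14)&(P[:,2]>140)&(P[:,2]<205)&(abs(P[:,1]-45)<28)]; print("  bar",len(p),p.mean(0).round(1))
E
```

```text
t 13.35 winch pos mm [ 58.8 268.  289. ] force winch [ 0.25 -0.91 -0.38] q [-0.23  0.67 -0.54  1.23  0.34  1.33 -0.79]
scene [(-90, 82, np.float64(22.2), np.float64(1.55)), (0, 53, np.float64(21.5), np.float64(1.16))]
top [(-90, 104, np.float64(23.2), np.float64(1.42)), (0, 57, np.float64(20.8), np.float64(0.77)), (90, 49, np.float64(20.5), np.float64(1.52))]
scene 52 [ 59.8  85.3 220.4]
  bar 80 [ 59.3  42.6 150. ]
scene 53 [ 59.9  83.3 220.2]
  bar 83 [ 59.4  42.1 149.3]
top 58 [ 57.6  82.3 224.8]
  bar 84 [ 56.6  44.4 152.9]
top 55 [ 57.8  79.8 225.5]
  bar 81 [ 56.9  43.9 152.3]
```

View pics/end.png

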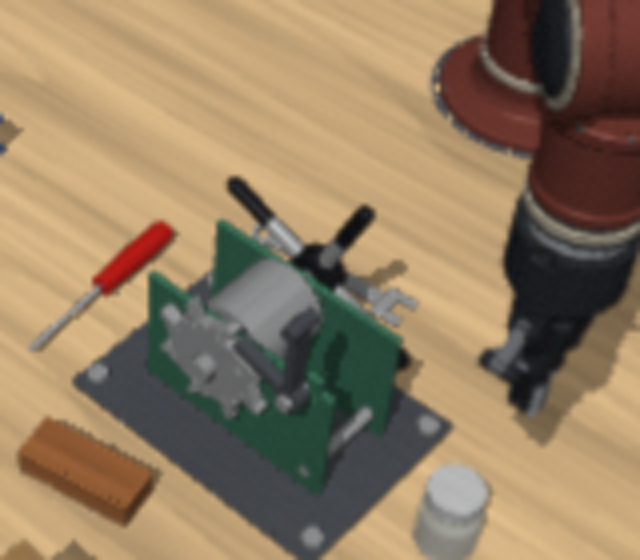

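The pawl is home: the tab is upright at (298,335), 2 mm past its start position, where landing on a tooth would leave it 8 mm short. The wheel is one notch back, the bystanders in view are where they lay, and the arm is clear.

```bash
python3 -c "
from cell import manip
print(manip.sign_off())"
```

```text
the job is handed in; nothing more can be done
None
```

The job is handed in at about 13.5 s: pawl lifted, wheel set back one notch (about 44.5°), pawl pushed fully home again; no contact with anything else was seen.

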